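Refit the handle of the bench switch box

ROBOT

A 6-joint arm with a two-finger parallel gripper is mounted at the origin on a cart in front of the work surface, level with it; the furniture and walls round the work are solid. World frame = base frame: x ahead of the robot, y to its left, z up, the work surface at z = 0. Lengths are in m, angles in rad, forces in N, time in s.
With the tool pointing down it reaches from about 0.25 to 0.85 m from the base axis. Payload 12.5 kg.
Tool frame: the origin (TCP) lies between the finger pads; the fingertips stand 8 mm ahead of it and the grasp point (between the pads) lies 11 mm behind it; x points along the fingers, y is the direction in which the jaws open and shut, and the axes are right-handed (so a half turn about x gives the same grasp; the last joint's range is limited). The gripper opens to 93 mm and grips with 3 to 60 N. Pads are 15 mm wide; open, the fingers measure 128 mm over their backs; the gripper's body (75 mm by 188 mm) begins 65 mm behind the grasp point.
Start: joints at [1.169, 0.351, 1.652, -0, 1.139, -0.085], TCP at [0.171, 0.523, 0.227] pointing down, gripper open.
Joint ranges: [-2.75, 2.75], [-0.79, 2.1], [0.01, 2.65], [-1.57, 4.71], [0.07, 3.14], [-2.87, 2.87]. Speed limits (rad/s): [2.22, 2.22, 2.79, 3.14, 3.14, 3.14].

INTERFACE

Orientations are given as [roll, pitch, yaw] about the fixed x, y, z axes, in that order (R = Rz(yaw) Ry(pitch) Rx(roll)).
In Python, from bench import arm gives the robot as it stands.
- The arm moves only by the tool send_rows, never from a script. Its argument "steps" is a list of rows, each an object of numbers: "tx", "ty", "tz": the shift along the tool's x, y, z in mm; "spin": the turn about the tool's x in rad. A call has exactly 8 rows; each row shifts and turns the pose as measured when the row begins, along the tool's axes as they then stand; what a row does not reach is not made up. A row lasts 1/8 s, in which the tool goes at most 62.5 mm and 10.7 degrees, less where a joint would pass 70% of its speed; a pose out of reach is approached as far as the arm can. A call is refused whole if a number of a shift passes 62.5 or a number of a turn 0.188, either way. A call with a gripper value outside its range is refused whole. "gripper" is the closure, from -1 (fully open) to 1 (shut), so that 0 is half open, set as the call begins (left out, the last holds). The fingers move at their own pace and stop on an object; "squeeze" is the grip in N (left out, the last holds). Time passes only in rows, so rows that do not move let the fingers close, or fill a call up. It gives the time, the measured TCP pose, the force and the opening at its end, in the units of the state.
- arm.state(): the state, without advancing time (a new reading comes with each control period).
- arm.get_image(name): name is "scene" or "top" or "wrist"; returns the picture (480x640x3 uint8, blue, green, red); there is no depth.
- arm.camera_model(name): a dict with "fx", "fy", "cx", "cy" (pixels), "R" (3x3) and "t" (3): a world point X has camera coordinates R X + t; the wrist camera has in their place "T_tool_cam" (4x4, takes a point from camera to tool coordinates, whose origin is the TCP and whose axes are the tool frame's). Camera axes: x right, y down, z forward; pixel columns grow to the right and rows downward; lengths in m; the calibration is good to about 2 mm. A picture is of the moment at which its call begins: read the wrist's pose just before it. camera_model takes no time and is no camera call.
- arm.hand_in(): hands the job in, once; it reports no verdict.
The state is a dict: "time": time; "q": joint angles; "dq": joint speeds; "joint_torque": joint torques, N m; "eef_pos": TCP position; "ee_rot": TCP orientation; "ft_force": force on the tool from outside, world axes, zero at the start; "moment": the same for the moment, N m; "grip_width": finger opening in m.
Only numpy, scipy, OpenCV 4.12 (cv2) and the standard library are available. Lean on these libraries where they do the work, as an engineer would, in place of code of your own. Each camera call takes 0.05 s, during which the arm holds its last target. There are 200 camera calls.

TASK

The red handle has come off the rotary switch of the grey switch box on the bench. Put it back on the steel spindle: turn it until its D-shaped bore matches the spindle's flat, then push it down until it snaps in and its hub sits flush on the box's panel, and let go of it. Leave the mug, the tape roll, the sanding block and the low tin where they stand.

Things in the scene. Friction and masses are not known exactly. Their poses are not given: they have to be found in the camera images.
- handle_grip (a point): Loose handle: red bar 96 long (x), 22 thick (y), on a round black hub (56 diameter, 28 tall); 71 mm tall in all, 0.11 to 0.23 kg. Point: middle of the bar, on the hub's axis, 52 mm above the hub's underside; the bar spans 30 to 71 mm above the underside. It starts upright on the bench, bore down. z up along the bore; +x to the bar's end with the white line.
- handle_bore (a point): Mouth of the handle's bore, centre of the hub's underside; axes as handle_grip. Bore 24 mm across, 27 deep, with one flat 7 mm from its axis on the +x (white line) side: it goes on only with the white-line end pointing the way the spindle's flat faces, to about 0.1 rad (errors up to about 0.2 rad may be drawn in by a light push). Inside are pockets for two snap balls.
- spindle_foot (a point): On the spindle's axis, level with the panel on top of the grey switch box (130 x 120, 68 mm tall, fixed to the bench). z up, +x towards the long red index mark on the panel. When the handle is home its hub lies on the panel: handle_bore is at this point, handle_grip 52 mm above. Nothing else on the panel stands taller than 2 mm.
- spindle_tip (a point): Centre of the top of the steel D-spindle, 26 mm above the panel, axes as spindle_foot. 22 mm thick, top edge chamfered, one upright flat 6 mm from its axis. The flat faces anywhere within 1.0 rad either side of the index mark (+x); this angle is NOT reported: see it or feel for it. Stiff (0.35 N m): a light press and turn do not turn it.
- switch_box: The grey switch box; origin under its centre, on the bench, below the spindle; axes as spindle_foot. How it feels: at a wrong angle the hub rests on the spindle's tip; at the right one it drops about 9 mm freely onto two sprung balls in the spindle's sides; a push of about 7 to 10 N takes it over them and it snaps home on the panel.
- enamel_mug_mid (a point): White enamel mug, 82 wide, 74 high; point half-way up on its axis. To be left alone.
- tape_roll_mid (a point): Yellow tape roll lying flat, 83 diameter, 19 high; its centre. To be left alone.
- sanding_block_mid (a point): Sanding block, 62 x 110 x 38; its centre. To be left alone.
- wax_tin_mid (a point): Low round closed tin, 67 diameter, 36 high; its centre. To be left alone.

How it is judged:
By the outcome, as a careful person would: the job done as asked, in the order asked, and still so for the second after the job is handed in, with the robot touching nothing.
It also fails if it takes over 58 s, if anything falls off the work surface, if the arm or the gripper's body presses on something with over 40 N, if the wrist force passes 120 N, or if a joint passes its speed limit or range.

## Working session

There is one attempt and no reset: what is moved stays moved. The work goes in short steps, Python scripts to look and compute and a tool call to move; the robot and the scene stay as the last step left them, time stands still between calls to the robot, and variables do not carry over. Pictures are saved under pics/ and viewed, about 8 in all and at most 12, crops included, and the job is handed in when it is done.

Besides the shell and the picture viewer there is one more tool, called in YAML: its name, and indented under it one key for each argument. send_rows: Moves the arm, as the interface text tells. Its arguments: {"type":"object","properties":{"steps":{"type":"array"},"gripper":{"type":"number"},"squeeze":{"type":"number"}},"required":["steps"]}

```bash
mkdir -p pics
python3 - <<'E'
from bench import arm
import cv2,numpy as np
s=arm.state();print(s)
for n in("top","scene"):
    cv2.imwrite(f"pics/{n}0.png",arm.get_image(n)); print(n,arm.camera_model(n))
print(arm.camera_model("wrist"))
E
```

```text
{'time': 0.0, 'q': array([ 1.16937540e+00,  3.51222001e-01,  1.65244349e+00, -2.98866176e-05,
        1.13913584e+00, -8.46012216e-02]), 'dq': array([-0.00054195, -0.00023741, -0.00064149, -0.00144479,  0.0002411 ,
        0.00067055]), 'joint_torque': array([ 2.34198822e-03, -4.97331369e+01, -2.85258526e+01,  7.00363889e-02,
        2.57522485e-02, -1.49636439e-04]), 'eef_pos': array([0.17119433, 0.52230424, 0.22610186]), 'ee_rot': array([-1.63295518,  1.56958735, -1.94976236]), 'ft_force': array([ 0.40643978, -0.56451513,  0.72724001]), 'moment': array([-0.00946601, -0.05591853,  0.00053466]), 'grip_width': 0.09291466398682482}
top {'fx': 619.0056342888417, 'fy': 619.0056342888417, 'cx': 317.84206884467255, 'cy': 234.86248993607686, 'R': array([[-0.02497986, -0.99967201, -0.00564528],
       [-0.99520364,  0.02540168, -0.09446939],
       [ 0.0945818 ,  0.00325837, -0.99551176]]), 't': array([0.21464155, 0.49329089, 0.9603367 ])}
scene {'fx': 453.12561384565413, 'fy': 453.12561384565413, 'cx': 306.43493212132626, 'cy': 236.29321599001125, 'R': array([[ 0.46754442, -0.8837878 ,  0.01792609],
       [-0.58854919, -0.32635903, -0.73966184],
       [ 0.65955445,  0.33527438, -0.67273993]]), 't': array([-0.06623675,  0.43338433,  0.51165968])}
{'fx': 415.3686315210578, 'fy': 415.3686315210578, 'cx': 320.0340828268486, 'cy': 242.95840687535252, 'T_tool_cam': array([[-3.53183130e-04, -2.92854852e-01,  9.56156844e-01,
        -1.58219767e-01],
       [ 9.99999247e-01,  1.02071490e-03,  6.82005445e-04,
         1.67868796e-03],
       [-1.17569214e-03,  9.56156365e-01,  2.92854271e-01,
        -8.18710103e-02],
       [ 0.00000000e+00,  0.00000000e+00,  0.00000000e+00,
         1.00000000e+00]])}
```

View pics/top0.png

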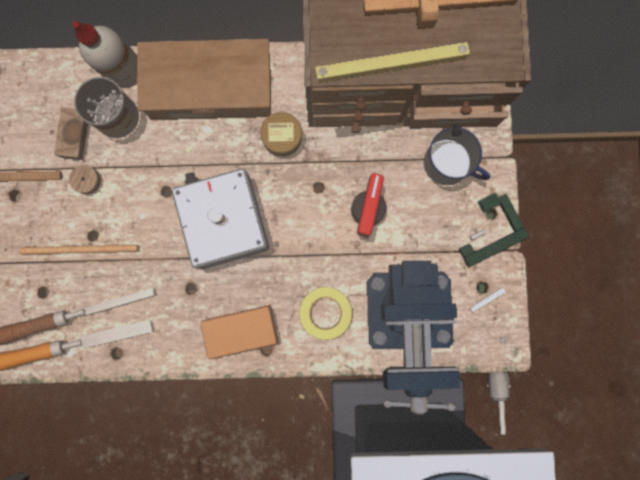

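View pics/scene0.png

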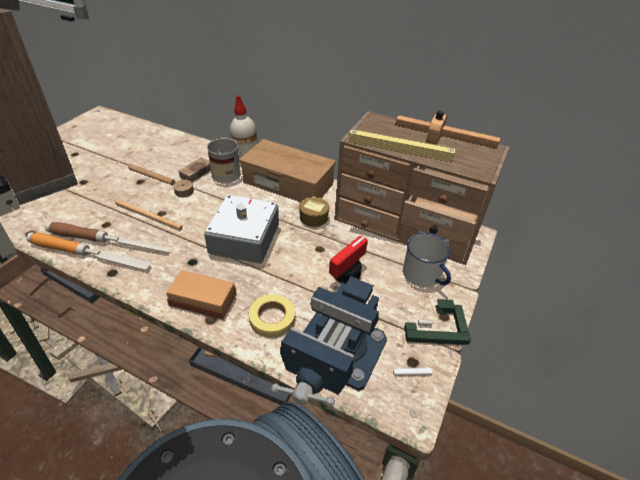

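Top view: the handle's bar runs from the white-line end (377,176) to (366,236). The spindle tip is at about (216,215) and the index mark at (210,186). The cabinet stands behind the handle and the vise in front of it. The scene view agrees.

```bash
cat > h.py <<'E'
from bench import arm
import cv2,numpy as np
from scipy.spatial.transform import Rotation as Ro
def pose():
    s=arm.state(); return s,Ro.from_euler('xyz',s['ee_rot']).as_matrix(),np.array(s['eef_pos'])
def cam(n):
    m=arm.camera_model(n)
    if n!='wrist': return m,m['R'].T,-m['R'].T@m['t']
    s,R,p=pose(); T=m['T_tool_cam']; return m,R@T[:3,:3],R@T[:3,3]+p
def back(c,uv,z):
    m,A,o=c
    d=A@np.array([(uv[0]-m['cx'])/m['fx'],(uv[1]-m['cy'])/m['fy'],1]); return o+d*(z-o[2])/d[2]
def proj(c,X):
    m,A,o=c; x=A.T@(np.array(X)-o); return np.array([m['fx']*x[0]/x[2]+m['cx'],m['fy']*x[1]/x[2]+m['cy']])
def totool(X,R,p): return (R.T@(np.array(X)-p)*1000).round(1)
def status():
    s,R,p=pose(); print('t',s['time'],'p',p.round(4),'ty',R[:,1].round(3),'tz',R[:,2].round(3),'tx',R[:,0].round(3),'F',np.round(s['ft_force'],1),'M',np.round(s['moment'],2),'w',round(s['grip_width'],4),'q',np.round(s['q'],2))
E
python3 - <<'E'
from h import *
status(); c=cam('top')
img=arm.get_image('top'); 
for n,uv,z in [('white end',(377,176),.071),('far end',(366,236),.071),('tip',(216,215),.094),('idx',(210,186),.068),('boxcorner',(243,171),.068),('mug',(453,158),.074),('cab front top',(415,88),.15),('cab bottom',(415,125),0.03),('vise top',(420,265),.1)]: print(n,back(c,uv,z).round(3))
_,R,p=pose()
E
```

```text
t 0.1 p [0.1712 0.5224 0.2262] ty [ 0.312  0.95  -0.001] tz [ 0.95  -0.312 -0.   ] tx [-0.    -0.001 -1.   ] F [ 0.3 -0.2 -0.3] M [-0.06  0.01  0.04] w 0.0931 q [ 1.17  0.35  1.65  0.    1.14 -0.08]
white end [0.582 0.109 0.071]
far end [0.49  0.129 0.071]
tip [0.525 0.352 0.094]
idx [0.574 0.365 0.068]
boxcorner [0.596 0.314 0.068]
mug [ 0.606 -0.007  0.074]
cab front top [0.692 0.059 0.15 ]
cab bottom [0.671 0.042 0.03 ]
vise top [0.443 0.054 0.1  ]
```

send_rows:
  steps:
    - {"tz": 52,"ty": -6,"tx": 8}
    - {"tz": 52,"ty": -6,"tx": 8}
    - {"tz": 52,"ty": -6,"tx": 8}
    - {"tz": 52,"ty": -6,"tx": 8}
    - {"tz": 52,"ty": -6,"tx": 8}
    - {"tz": 52,"ty": -6,"tx": 8}
    - {"tz": 52,"ty": -6,"tx": 8}
    - {"tz": 52,"ty": -6,"tx": 8}

```text
schema error: expected keys tx, ty, tz, spin
```

Run:
```python
from h import *
status();c=cam('wrist');im=arm.get_image('wrist');cv2.imwrite('pics/w1.png',im)
uv=proj(c,[.525,.352,.094]);print(uv,proj(c,[.574,.365,.068]))
```

```text
t 0.15 p [0.1712 0.5224 0.2262] ty [ 0.312  0.95  -0.001] tz [ 0.95  -0.312 -0.   ] tx [-0.    -0.001 -1.   ] F [ 0.6 -0.7  0. ] M [0.04 0.02 0.02] w 0.0934 q [ 1.17  0.35  1.65 -0.    1.14 -0.08]
[266.15931271 608.05504344] [295.88735949 608.31593286]
```

View pics/w1.png

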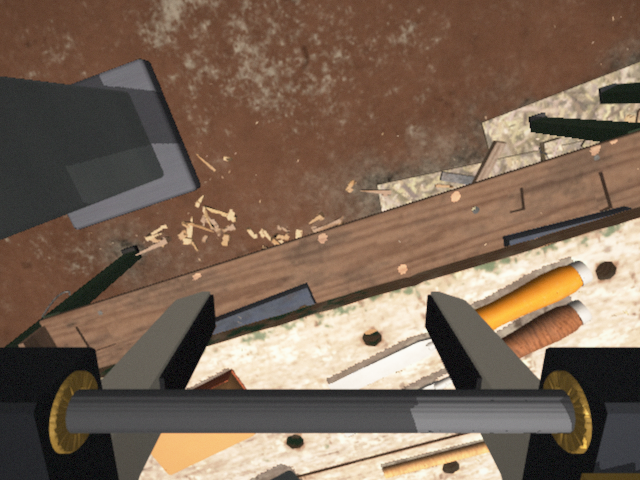

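The first call was refused (all four keys are needed). The wrist view shows the floor and bench edge, with the fingers at v≈300.

send_rows:
  steps:
    - {"tz": 54,"ty": -6,"tx": 8,"spin": 0}
    - {"tz": 54,"ty": -6,"tx": 8,"spin": 0}
    - {"tz": 54,"ty": -6,"tx": 8,"spin": 0}
    - {"tz": 54,"ty": -6,"tx": 8,"spin": 0}
    - {"tz": 54,"ty": -6,"tx": 8,"spin": 0}
    - {"tz": 54,"ty": -6,"tx": 8,"spin": 0}
    - {"tz": 54,"ty": -6,"tx": 8,"spin": 0}
    - {"tz": 54,"ty": -6,"tx": 8,"spin": 0}

```text
time: 1.2
eef_pos: [0.5764, 0.339, 0.1601]
ee_rot: [2.576, 1.57, 2.266]
ft_force: [0.5, 0.4, 0.6]
grip_width: 0.0932
```

Run:
```python
from h import *
status();c=cam('wrist');im=arm.get_image('wrist');cv2.imwrite('pics/w2.png',im)
uv=proj(c,[.525,.352,.094]);print(uv,proj(c,[.574,.365,.068]))
_,R,p=pose();print(totool([.525,.352,.094],R,p))
```

```text
t 1.2 p [0.5764 0.339  0.1601] ty [0.306 0.952 0.   ] tz [ 0.952 -0.306 -0.001] tx [-0.001  0.001 -1.   ] F [0.5 0.4 0.6] M [-0.   -0.07  0.  ] w 0.0932 q [ 0.46  0.63  1.38  0.    1.13 -0.8 ]
[310.42889564 172.28251992] [355.34097558 235.46642905]
[ 64.6  -1.5 -58.5]
```

Run:
```python
import cv2
im=cv2.imread('pics/w2.png')
cv2.imwrite('pics/w2c.png',cv2.resize(im[90:290,210:460],None,fx=3,fy=3,interpolation=cv2.INTER_CUBIC))
```

```text
(no output)
```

View pics/w2c.png

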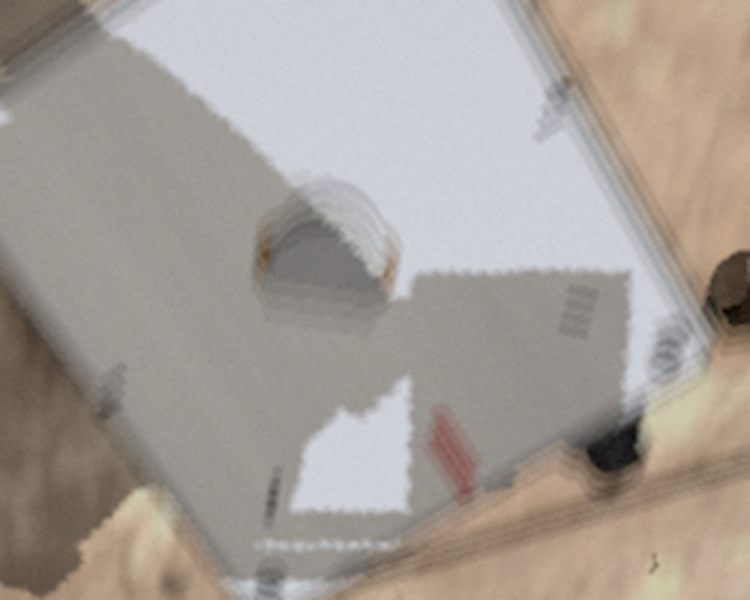

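The crop is blurred because the arm was still settling. The spindle at about (325,255) in the crop shows its flat facing image-down, so I'll retake it still.

send_rows:
  steps:
    - {"tz": -8,"ty": 0,"tx": 10,"spin": 0}
    - {"tz": 0,"ty": 0,"tx": 0,"spin": 0}
    - {"tz": 0,"ty": 0,"tx": 0,"spin": 0}
    - {"tz": 0,"ty": 0,"tx": 0,"spin": 0}
    - {"tz": 0,"ty": 0,"tx": 0,"spin": 0}
    - {"tz": 0,"ty": 0,"tx": 0,"spin": 0}
    - {"tz": 0,"ty": 0,"tx": 0,"spin": 0}
    - {"tz": 0,"ty": 0,"tx": 0,"spin": 0}

```text
time: 2.25
eef_pos: [0.5713, 0.3392, 0.1483]
ee_rot: [-1.584, 1.57, -1.896]
ft_force: [-0.2, -0.2, 0.6]
grip_width: 0.0932
```

Run:
```python
from h import *
status();c=cam('wrist');im=arm.get_image('wrist');cv2.imwrite('pics/w3.png',im)
uv=proj(c,[.525,.352,.094]);print(uv)
x,y=[int(v) for v in uv]
x0,y0=x-40,y-40;print(x0,y0)
z=cv2.resize(im[y0:y0+120,x0:x0+130],None,fx=5,fy=5,interpolation=cv2.INTER_CUBIC)
cv2.imwrite('pics/w3c.png',z)
```

```text
t 2.25 p [0.5713 0.3392 0.1483] ty [ 0.307  0.952 -0.001] tz [ 0.952 -0.307 -0.   ] tx [-0.    -0.001 -1.   ] F [-0.2 -0.2  0.6] M [ 0.05 -0.04  0.01] w 0.0932 q [ 0.47  0.64  1.4  -0.    1.11 -0.79]
[312.64246463 184.67321785]
272 144
```

View pics/w3c.png

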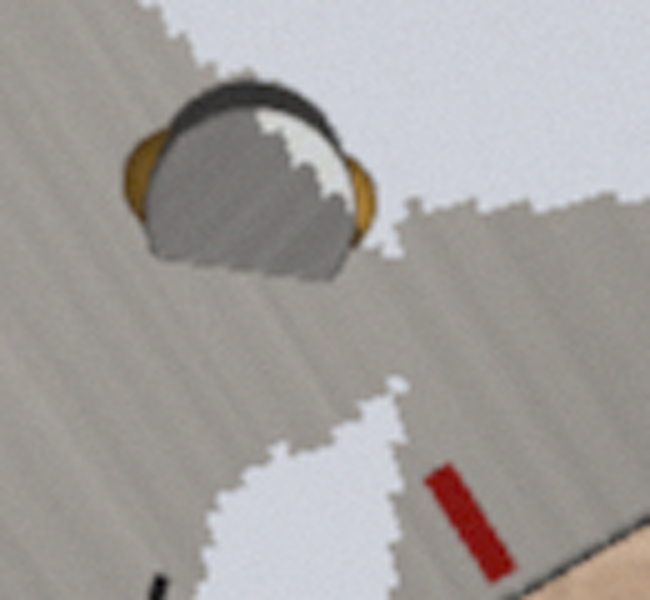

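The spindle is now sharp in the crop. The flat's edge runs (155,257) to (333,281), the round's left, right and top extremes are at 147, 355 and 105, and the index mark runs (437,475) to (503,577).

Run:
```python
from h import *
c=cam('wrist'); f=lambda u,v,z:back(c,(272+(u+.5)/5-.5,144+(v+.5)/5-.5),z)
a,b=f(155,257,.094),f(333,281,.094); d=b-a; d/=np.linalg.norm(d)
n=np.array([-d[1],d[0],0]); m=(a+b)/2
n*=np.sign((m-f(250,190,.094))@n)
print('chord',np.linalg.norm(b-a),'n yaw',np.arctan2(n[1],n[0]),'centre',m-6*n/1000)
P=np.array([f(*q,.094)[:2] for q in[(147,205),(355,205),(250,107),(172,150),(330,150)]])
A=np.c_[2*P,np.ones(5)];s=np.linalg.lstsq(A,(P**2).sum(1),rcond=None)[0];print('circ',s[:2],np.sqrt(s[2]+s[:2]@s[:2]))
i0,i1=f(437,475,.068),f(503,577,.068);print('idx',i0,i1,np.arctan2(*(i1-i0)[1::-1]))
_,R,p=pose(); h=np.array([.536,.119,.15]);print('to handle',totool(h,R,p),np.arctan2(R[1,1],R[0,1]))
```

```text
chord 0.01860105986599818 n yaw -0.4466305035611427 centre [0.52709716 0.35637593 0.094     ]
circ [0.52727799 0.35619883] 0.010607943324203117
idx [0.56804346 0.36663685 0.068     ] [0.58291037 0.37065544 0.068     ] 0.26399560974212455
to handle [  -1.6 -220.4   34. ] 1.2585263309448582
```

send_rows:
  steps:
    - {"tz": 5,"ty": -37,"tx": -9,"spin": 0}
    - {"tz": 5,"ty": -37,"tx": -9,"spin": 0}
    - {"tz": 6,"ty": -37,"tx": -9,"spin": 0}
    - {"tz": 6,"ty": -37,"tx": 0,"spin": 0}
    - {"tz": 6,"ty": -37,"tx": 0,"spin": 0}
    - {"tz": 6,"ty": -35,"tx": 0,"spin": -0.1}
    - {"tz": 0,"ty": 0,"tx": 0,"spin": 0}
    - {"tz": 0,"ty": 0,"tx": 0,"spin": 0}

```text
time: 3.3
eef_pos: [0.5354, 0.1133, 0.1765]
ee_rot: [0.015, 1.569, -0.196]
ft_force: [-0.1, 0.3, 0.2]
grip_width: 0.0932
```

Run:
```python
from h import *
status();c=cam('wrist');im=arm.get_image('wrist');cv2.imwrite('pics/w4.png',im)
print(proj(c,[.536,.119,.071]))
```

```text
t 3.3 p [0.5354 0.1133 0.1765] ty [0.209 0.978 0.   ] tz [ 0.978 -0.209  0.002] tx [ 0.002 -0.    -1.   ] F [-0.1  0.3  0.2] M [ 0.04 -0.04  0.02] w 0.0932 q [ 0.12  0.4   1.71 -0.    1.03 -1.24]
[325.85453525 243.18910722]
```

View pics/w4.png

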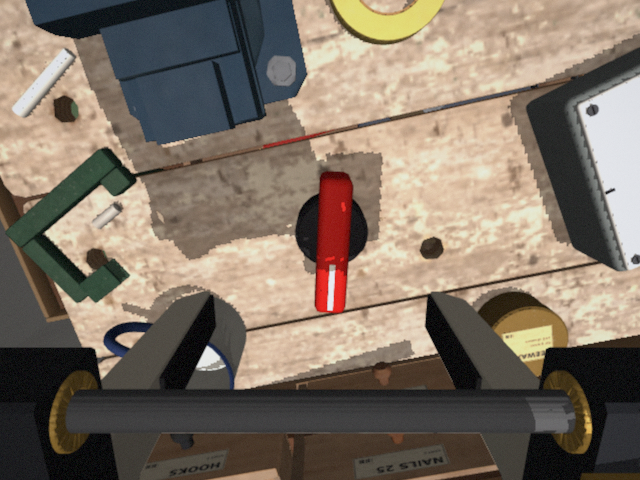

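The handle's bar runs from (337,175) to (331,312), with the white end towards the bottom. The hub is centred near (332,228) and the mug is off to the lower left, clear of the fingers.

Run:
```python
from h import *
c=cam('wrist');im=cv2.imread('pics/w4.png');b,g,r=[im[...,i].astype(int) for i in range(3)]
sub=((r>120)&(g<90)&(b<90)); white=np.zeros_like(sub); white[255:312,322:340]=True
red=(sub|white).astype(np.uint8); red[:, :300]=0; red[:,370:]=0; red[:160]=0;red[330:]=0
rows=[]
for v in range(200,296,4):
    u=np.where(red[v])[0]; rows.append((v,u.min(),u.max()))
print(rows[::4], np.where(red.any(1))[0][[0,-1]])
P=np.array([back(c,((a+d)/2,v),.071) for v,a,d in rows])
k=np.polyfit(P[:,0],P[:,1],1); yaw=np.arctan(k[0]);dirn=np.array([np.cos(yaw),np.sin(yaw)])
e=back(c,(331,np.where(red.any(1))[0][-1]+.5),.071)[:2]; print('yaw',yaw,'white end',e,'centre',e-.048*dirn, 'line y at centre',np.polyval(k,(e-.048*dirn)[0]))
print('hub',back(c,(332,228),.028))
```

```text
[(200, np.int64(321), np.int64(349)), (216, np.int64(321), np.int64(348)), (232, np.int64(320), np.int64(347)), (248, np.int64(319), np.int64(345)), (264, np.int64(318), np.int64(345)), (280, np.int64(316), np.int64(346))] [180 313]
yaw -0.2506847510455165 white end [0.58719366 0.11214559] centre [0.54069401 0.12405282] line y at centre 0.12265745859390709
hub [0.53817513 0.12403788 0.028     ]
```

send_rows:
  steps:
    - {"tz": 2,"ty": 10,"tx": 20,"spin": 0.04}
    - {"tz": 0,"ty": 0,"tx": 30,"spin": 0}
    - {"tz": 0,"ty": 0,"tx": 30,"spin": 0}
    - {"tz": 0,"ty": 0,"tx": 25,"spin": 0}
    - {"tz": 0,"ty": 0,"tx": 18,"spin": 0}
    - {"tz": 0,"ty": 0,"tx": 8,"spin": 0}
    - {"tz": 0,"ty": 0,"tx": 0,"spin": 0}
    - {"tz": 0,"ty": 0,"tx": 0,"spin": 0}

```text
time: 4.35
eef_pos: [0.542, 0.129, 0.0427]
ee_rot: [0.368, 1.565, 0.119]
ft_force: [-0.6, -0.2, -0.9]
grip_width: 0.093
```

Run:
```python
from h import *
status();_,R,p=pose();print(totool([.540,.123,.043],R,p),np.arctan2(R[1,2],R[0,2]))
```

```text
t 4.35 p [0.542  0.129  0.0427] ty [0.247 0.969 0.002] tz [ 0.969 -0.247  0.005] tx [ 0.006  0.001 -1.   ] F [-0.6 -0.2 -0.9] M [0.02 0.02 0.03] w 0.093 q [ 0.15  0.61  1.77 -0.    0.76 -1.17]
[-0.4 -6.3 -0.4] -0.24914214535331478
```

send_rows:
  steps:
    - {"tz": 0,"ty": -5,"tx": 0,"spin": 0}
    - {"tz": 0,"ty": 0,"tx": 0,"spin": 0}
    - {"tz": 0,"ty": 0,"tx": 0,"spin": 0}
    - {"tz": 0,"ty": 0,"tx": 0,"spin": 0}
    - {"tz": 0,"ty": 0,"tx": 0,"spin": 0}
    - {"tz": 0,"ty": 0,"tx": 0,"spin": 0}
    - {"tz": 0,"ty": 0,"tx": 0,"spin": 0}
    - {"tz": 0,"ty": 0,"tx": 0,"spin": 0}

```text
time: 5.35
eef_pos: [0.5415, 0.1238, 0.0442]
ee_rot: [0.374, 1.562, 0.124]
ft_force: [-0.0, 0.6, -0.4]
grip_width: 0.0932
```

send_rows:
  steps:
    - {"tz": 0,"ty": 0,"tx": 0,"spin": 0}
    - {"tz": 0,"ty": 0,"tx": 0,"spin": 0}
    - {"tz": 0,"ty": 0,"tx": 0,"spin": 0}
    - {"tz": 0,"ty": 0,"tx": 0,"spin": 0}
    - {"tz": 0,"ty": 0,"tx": 0,"spin": 0}
    - {"tz": 0,"ty": 0,"tx": 0,"spin": 0}
    - {"tz": 0,"ty": 0,"tx": 0,"spin": 0}
    - {"tz": 0,"ty": 0,"tx": 0,"spin": 0}
  gripper: 1
  squeeze: 25

```text
time: 6.35
eef_pos: [0.5415, 0.1237, 0.0442]
ee_rot: [0.364, 1.562, 0.114]
ft_force: [0.6, -0.7, 0.3]
grip_width: 0.022
```

Run:
```python
from h import *
status();_,R,p=pose();print(np.arctan2(R[1,2],R[0,2]))
```

```text
t 6.35 p [0.5415 0.1237 0.0442] ty [0.247 0.969 0.003] tz [ 0.969 -0.247  0.008] tx [ 0.008  0.001 -1.   ] F [ 0.6 -0.7  0.3] M [-0.08  0.05  0.03] w 0.022 q [ 0.14  0.61  1.77 -0.    0.75 -1.18]
-0.24945668520114284
```

send_rows:
  steps:
    - {"tz": 0,"ty": 0,"tx": -15,"spin": 0}
    - {"tz": 0,"ty": 0,"tx": -30,"spin": 0}
    - {"tz": 0,"ty": 0,"tx": -35,"spin": 0}
    - {"tz": 0,"ty": 0,"tx": -30,"spin": 0}
    - {"tz": 0,"ty": 0,"tx": -12,"spin": 0.1}
    - {"tz": 0,"ty": 0,"tx": 0,"spin": 0.09}
    - {"tz": 0,"ty": 0,"tx": 0,"spin": 0}
    - {"tz": 0,"ty": 0,"tx": 0,"spin": 0}

```text
time: 7.35
eef_pos: [0.5403, 0.1238, 0.1764]
ee_rot: [0.592, 1.559, 0.151]
ft_force: [0.0, -0.5, -1.4]
grip_width: 0.0218
```

Run:
```python
from h import *
status();_,R,p=pose();print(np.arctan2(R[1,2],R[0,2]),totool([.5272,.3563,.16],R,p))
c=cam('wrist');im=arm.get_image('wrist');cv2.imwrite('pics/w5.png',im)
# expected hub bottom rim near edge / bar end for hub axis at TCP
for n,X in [('hubtop near',[16,0,-28]),('hubbot near',[44,0,-28]),('hubbot left',[44,-28,0]),('hubbot right',[44,28,0]),('bar -x end top',[-27,0,-48]),('bar -x end bot',[14,0,-48])]:
    print(n,proj(c,R@np.array(X)/1000+p).round(1))
```

```text
t 7.35 p [0.5403 0.1238 0.1764] ty [0.428 0.904 0.007] tz [ 0.904 -0.428  0.01 ] tx [ 0.012  0.002 -1.   ] F [ 0.  -0.5 -1.4] M [0.01 0.05 0.01] w 0.0218 q [ 0.14  0.41  1.7   0.    1.02 -0.99]
-0.44201982310820376 [  16.6  204.5 -111.4]
hubtop near [315.9 244.6]
hubbot near [316.4 228.1]
hubbot left [263.  279.7]
hubbot right [370.  279.8]
bar -x end top [314.6 225.1]
bar -x end bot [315.8 200.5]
```

View pics/w5.png

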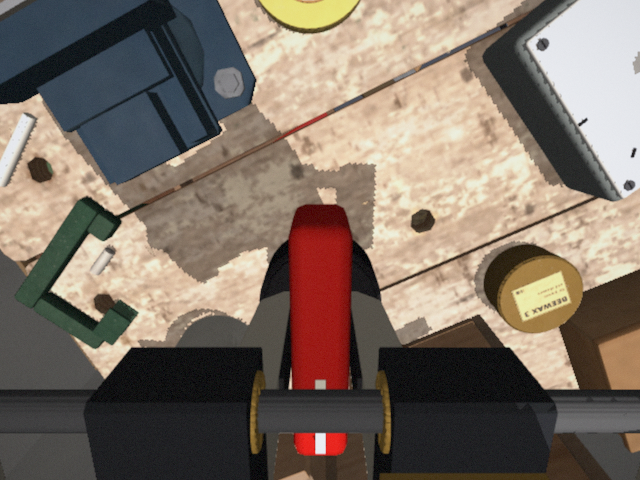

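The handle is held centrally. The bar is at u≈321, in line with the jaws, though the calibration predicts u≈315. So the wrist camera has a lateral bias of about 2 mm, and referencing the spindle to the jaws gives its axis at about (0.5266, 0.3542), which also agrees better with the top camera.

send_rows:
  steps:
    - {"tz": -18,"ty": 33,"tx": 0,"spin": 0}
    - {"tz": -18,"ty": 33,"tx": 0,"spin": 0}
    - {"tz": -18,"ty": 33,"tx": 0,"spin": 0}
    - {"tz": -18,"ty": 33,"tx": 0,"spin": 0}
    - {"tz": -18,"ty": 33,"tx": 0,"spin": 0}
    - {"tz": -15,"ty": 28,"tx": 0,"spin": 0}
    - {"tz": 0,"ty": 0,"tx": 0,"spin": 0}
    - {"tz": 0,"ty": 0,"tx": 0,"spin": 0}

```text
time: 8.4
eef_pos: [0.5262, 0.3486, 0.1748]
ee_rot: [0.39, 1.563, -0.044]
ft_force: [-0.9, -0.1, -1.1]
grip_width: 0.022
```

Run:
```python
from h import *
status();_,R,p=pose();print(np.arctan2(R[1,2],R[0,2]),totool([.527,.354,.145],R,p))
```

```text
t 8.4 p [0.5262 0.3486 0.1748] ty [0.42  0.907 0.003] tz [ 0.907 -0.42   0.007] tx [ 0.008 -0.    -1.   ] F [-0.9 -0.1 -1.1] M [ 0.02 -0.01 -0.04] w 0.022 q [ 0.51  0.55  1.48 -0.    1.1  -0.62]
-0.4339941521668305 [29.8  5.2 -1.7]
```

send_rows:
  steps:
    - {"tz": -1.5,"ty": 5,"tx": 0,"spin": 0.012}
    - {"tz": 0,"ty": 0,"tx": 15,"spin": 0}
    - {"tz": 0,"ty": 0,"tx": 12,"spin": 0}
    - {"tz": 0,"ty": 0,"tx": 0,"spin": 0}
    - {"tz": 0,"ty": 0,"tx": 0,"spin": 0}
    - {"tz": 0,"ty": 0,"tx": 0,"spin": 0}
    - {"tz": 0,"ty": 0,"tx": 0,"spin": 0}
    - {"tz": 0,"ty": 0,"tx": 0,"spin": 0}

```text
time: 9.4
eef_pos: [0.5278, 0.3517, 0.1459]
ee_rot: [0.338, 1.563, -0.111]
ft_force: [-0.5, 0.2, -2.4]
grip_width: 0.0214
```

Run:
```python
from h import *
status();_,R,p=pose();print(np.arctan2(R[1,2],R[0,2]),totool([.527,.354,.138],R,p))
im=arm.get_image('wrist');cv2.imwrite('pics/w6.png',im)
ims=arm.get_image('scene');z=cv2.resize(ims[130:290,160:360],None,fx=3,fy=3,interpolation=cv2.INTER_CUBIC);cv2.imwrite('pics/s6.png',z)
```

```text
t 9.4 p [0.5278 0.3517 0.1459] ty [0.434 0.901 0.003] tz [ 0.901 -0.434  0.007] tx [ 0.008 -0.001 -1.   ] F [-0.5  0.2 -2.4] M [-0.05 -0.02 -0.01] w 0.0214 q [ 0.52  0.58  1.5  -0.01  1.05 -0.6 ]
-0.4489161875494088 [ 7.9  1.7 -1.7]
```

View pics/s6.png

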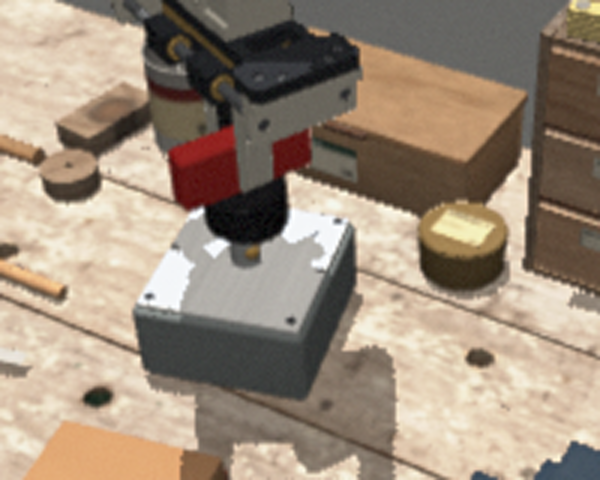

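The scene crop shows the hub just above the spindle and lined up with it. I'll correct the small offset and lower gently.

send_rows:
  steps:
    - {"tz": -1.7,"ty": 1.7,"tx": 0,"spin": 0}
    - {"tz": 0,"ty": 0,"tx": 0,"spin": 0}
    - {"tz": 0,"ty": 0,"tx": 3,"spin": 0}
    - {"tz": 0,"ty": 0,"tx": 3,"spin": 0}
    - {"tz": 0,"ty": 0,"tx": 3,"spin": 0}
    - {"tz": 0,"ty": 0,"tx": 2,"spin": 0}
    - {"tz": 0,"ty": 0,"tx": 2,"spin": 0}
    - {"tz": 0,"ty": 0,"tx": 0,"spin": 0}

```text
time: 10.5
eef_pos: [0.5268, 0.3541, 0.1316]
ee_rot: [0.286, 1.564, -0.163]
ft_force: [-0.6, -0.1, -2.4]
grip_width: 0.0219
```

Run:
```python
from h import *
status();_,R,p=pose();print(np.arctan2(R[1,2],R[0,2]),totool([.527,.354,.112],R,p))
```

```text
t 10.5 p [0.5268 0.3541 0.1316] ty [0.434 0.901 0.002] tz [ 0.901 -0.434  0.007] tx [ 0.007 -0.001 -1.   ] F [-0.6 -0.1 -2.4] M [-0.06  0.03  0.01] w 0.0219 q [ 0.52  0.6   1.5  -0.01  1.03 -0.6 ]
-0.4488486957299944 [19.6 -0.   0. ]
```

It dropped past the tip height without force, so the D has entered. Next I push on over the balls.

send_rows:
  steps:
    - {"tz": 0,"ty": 0,"tx": 3,"spin": 0}
    - {"tz": 0,"ty": 0,"tx": 3,"spin": 0}
    - {"tz": 0,"ty": 0,"tx": 3,"spin": 0}
    - {"tz": 0,"ty": 0,"tx": 3,"spin": 0}
    - {"tz": 0,"ty": 0,"tx": 3,"spin": 0}
    - {"tz": 0,"ty": 0,"tx": 2,"spin": 0}
    - {"tz": 0,"ty": 0,"tx": 1,"spin": 0}
    - {"tz": 0,"ty": 0,"tx": 0,"spin": 0}

```text
time: 11.5
eef_pos: [0.5267, 0.3543, 0.1143]
ee_rot: [0.334, 1.564, -0.115]
ft_force: [0.4, 0.3, -5.2]
grip_width: 0.0217
```

Run:
```python
from h import *
status()
```

```text
t 11.5 p [0.5267 0.3543 0.1143] ty [0.434 0.901 0.002] tz [ 0.901 -0.434  0.006] tx [ 0.007 -0.001 -1.   ] F [ 0.4  0.3 -5.2] M [ 0.29 -0.09  0.02] w 0.0217 q [ 0.52  0.62  1.52 -0.    1.   -0.6 ]
```

send_rows:
  steps:
    - {"tz": 0,"ty": 0,"tx": 2,"spin": 0}
    - {"tz": 0,"ty": 0,"tx": 2,"spin": 0}
    - {"tz": 0,"ty": 0,"tx": 1,"spin": 0}
    - {"tz": 0,"ty": 0,"tx": 1,"spin": 0}
    - {"tz": 0,"ty": 0,"tx": 1,"spin": 0}
    - {"tz": 0,"ty": 0,"tx": 1,"spin": 0}
    - {"tz": 0,"ty": 0,"tx": 1,"spin": 0}
    - {"tz": 0,"ty": 0,"tx": 1,"spin": 0}

```text
time: 12.5
eef_pos: [0.527, 0.3545, 0.1122]
ee_rot: [0.378, 1.562, -0.071]
ft_force: [-3.5, -2.8, 8.3]
grip_width: 0.0215
```

Run:
```python
from h import *
status()
ims=arm.get_image('scene');z=cv2.resize(ims[150:270,190:300],None,fx=5,fy=5,interpolation=cv2.INTER_CUBIC);cv2.imwrite('pics/s7.png',z)
```

```text
t 12.5 p [0.527  0.3545 0.1122] ty [0.434 0.901 0.003] tz [ 0.901 -0.434  0.008] tx [ 0.008 -0.001 -1.   ] F [-3.5 -2.8  8.3] M [-0.63  0.9  -0.03] w 0.0215 q [ 0.52  0.63  1.52 -0.01  0.99 -0.6 ]
```

View pics/s7.png

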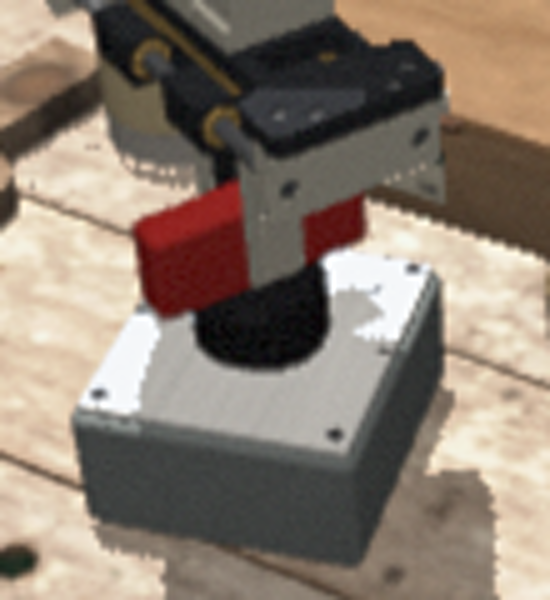

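The hub sits on the panel with no spindle visible. TCP z is 0.112, as expected for home, and there is contact force. I'll press once more briefly, then release.

send_rows:
  steps:
    - {"tz": 0,"ty": 0,"tx": 3,"spin": 0}
    - {"tz": 0,"ty": 0,"tx": 3,"spin": 0}
    - {"tz": 0,"ty": 0,"tx": 3,"spin": 0}
    - {"tz": 0,"ty": 0,"tx": 0,"spin": 0}
    - {"tz": 0,"ty": 0,"tx": 0,"spin": 0}
    - {"tz": 0,"ty": 0,"tx": 0,"spin": 0}
    - {"tz": 0,"ty": 0,"tx": 0,"spin": 0}
    - {"tz": 0,"ty": 0,"tx": 0,"spin": 0}

```text
time: 13.55
eef_pos: [0.527, 0.3545, 0.1122]
ee_rot: [0.381, 1.561, -0.067]
ft_force: [-2.4, 0.5, 0.6]
grip_width: 0.0216
```

send_rows:
  steps:
    - {"tz": 0,"ty": 0,"tx": 0,"spin": 0}
    - {"tz": 0,"ty": 0,"tx": 0,"spin": 0}
    - {"tz": 0,"ty": 0,"tx": 0,"spin": 0}
    - {"tz": 0,"ty": 0,"tx": 0,"spin": 0}
    - {"tz": 0,"ty": 0,"tx": 0,"spin": 0}
    - {"tz": 0,"ty": 0,"tx": 0,"spin": 0}
    - {"tz": 0,"ty": 0,"tx": 0,"spin": 0}
    - {"tz": 0,"ty": 0,"tx": 0,"spin": 0}
  gripper: -1

```text
time: 14.55
eef_pos: [0.528, 0.3548, 0.1127]
ee_rot: [0.478, 1.559, 0.031]
ft_force: [0.8, -0.4, 0.2]
grip_width: 0.0925
```

send_rows:
  steps:
    - {"tz": 0,"ty": 0,"tx": -10,"spin": 0}
    - {"tz": 0,"ty": 0,"tx": -20,"spin": 0}
    - {"tz": 0,"ty": 0,"tx": -25,"spin": 0}
    - {"tz": 0,"ty": 0,"tx": -25,"spin": 0}
    - {"tz": 0,"ty": 0,"tx": -20,"spin": 0}
    - {"tz": 0,"ty": 0,"tx": -10,"spin": 0}
    - {"tz": 0,"ty": 0,"tx": 0,"spin": 0}
    - {"tz": 0,"ty": 0,"tx": 0,"spin": 0}

```text
time: 15.55
eef_pos: [0.5264, 0.3547, 0.229]
ee_rot: [0.522, 1.558, 0.074]
ft_force: [0.2, 0.4, -0.6]
grip_width: 0.0933
```

Run:
```python
from h import *
status()
a=arm.get_image('scene');b=arm.get_image('top');c=cam('top')
z=cv2.resize(a[130:290,160:400],(600,400),interpolation=cv2.INTER_CUBIC)
print(proj(cam('scene'),[.527,.354,.139]),proj(cam('scene'),[.527,.354,.156]))
cv2.imwrite('pics/s8.png',z);cv2.imwrite('pics/t8.png',b)
```

```text
t 15.55 p [0.5264 0.3547 0.229 ] ty [0.433 0.901 0.007] tz [ 0.901 -0.433  0.011] tx [ 0.013  0.001 -1.   ] F [ 0.2  0.4 -0.6] M [ 0.02 -0.01 -0.05] w 0.0933 q [ 0.52  0.5   1.42 -0.01  1.21 -0.6 ]
[239.72295653 187.55664004] [239.00717105 180.39145617]
```

View pics/s8.png

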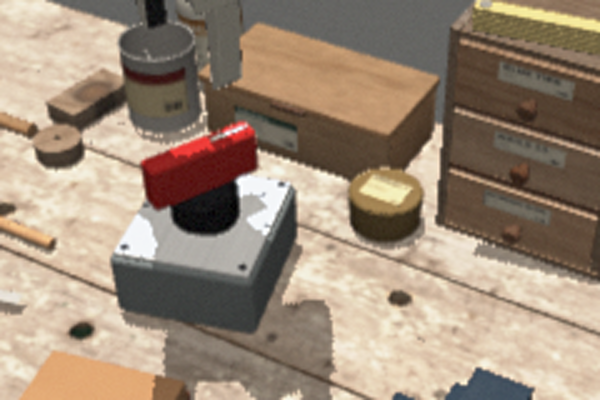

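The handle is flush on the panel and the gripper is clear above. The bar-top centre is at about scene (241,190), against (240,188) predicted for home and (239,180) if it were still sitting on the balls.

```bash
python3 -c "
from bench import arm
print(arm.hand_in())"
```

```text
the job is handed in; nothing more can be done
None
```

The red handle is back on the spindle, pushed down to the panel and let go. I handed the job in at about 15.6 s of robot time. I saw the flat in the wrist camera at a yaw of about -0.45 rad, turned the handle to match, and it slid onto the spindle without force.

**Seating:** the arm stopped at TCP z = 0.1122 m against the expected 0.112 m. It pressed there with about 8 N and went no further on a second push. I did not record the force at the snap itself, as readings came only at the end of each call.

**After release:** the scene picture shows the hub flush on the panel and the bar at the height expected for home. The gripper is open and clear above it, with the wrist force near zero.

**One disagreement:** the wrist camera calibration was about 2 mm off sideways compared with the jaws. I measured the spindle relative to the jaws instead, which also agreed better with the top camera.

**Other objects:** I took a last top picture but did not view it. The arm never went near the mug, tape roll, sanding block or tin, and the tin and the visible part of the block look unmoved in the last scene crop.

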